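# Tighten the clamp screw of a glass display riser with a flat driver

### The arm

A 6-joint arm with a two-finger parallel gripper is mounted at the origin on the work surface. World frame = base frame: x ahead of the robot, y to its left, z up, the work surface at z = 0. Lengths are in m, angles in rad, forces in N, time in s.
With the tool pointing down it reaches from about 0.325 to 1 m from the base axis. Payload 5.1 kg.
Tool frame: the origin (TCP) lies midway between the tips of the shut fingers; the grasp point (between the pads) lies 19 mm behind it (grip_point_offset is the distance from the TCP to the grasp point, in m); z points along the fingers, y is the line along which they close (so a half turn about z gives the same grasp; the last joint's range is limited). The gripper opens to 85 mm and grips with 20 to 120 N. Pads are 22 mm wide; open, the fingers measure 114 mm over their backs; the gripper's body (76 mm by 85 mm) begins 54 mm behind the grasp point. The pads swing forward as they close: fully open they stand 13 mm farther back than shut.
Start: joints at [-1.363, 0.124, 1.65, -0, 1.367, -0.083], TCP at [0.186, -0.623, 0.231] pointing down, gripper open.
Joint ranges: [-2.61, 2.61], [-1.02, 2.33], [0.03, 2.71], [-1.35, 4.49], [0.32, 2.68], [-2.91, 2.91]. Speed limits (rad/s): [2.57, 2.57, 3.14, 3.14, 3.14, 3.14].

### API

Orientations are given as a rotation vector (axis times angle).
In Python, from bench import movep, movel, set_joints, gripper_open, clamp, sleep, inverse_kinematics, get_obs, camera, PlanningError, finish_job, grip_point_offset gives the robot as it stands. The module is installed in compiled form; this text tells all that it offers. Calls block until the motion is done:
- movep(position, orientation): joint-space move of the TCP to a pose.
- movel(position, rate=0.15, rotation=None, force_limit=None): straight line of the TCP; rotation=None keeps the orientation; rate is the mean speed in m/s. With force_limit (N) it stops when the force on the tool has changed by that much, and returns True; else False.
- set_joints(angles): joint-space move.
- gripper_open() and clamp(force=None): open the fingers fully, or close them until they stop; force is the grip in N (None keeps the last).
- sleep(seconds).
- inverse_kinematics(position, orientation): joint angles nearest the present ones, or None.
- get_obs(): the state.
- camera(name): name is "scene" or "top" or "wrist"; returns a dict with "pixels" (384x512x3 uint8, blue, green, red), "camera_matrix" (3x3 intrinsics, pixels), "distortion" ([k1, k2, p1, p2, k3] as OpenCV has them; the pictures are not rectified), "origin" and "attitude" of the camera in the world. Camera axes: x right, y down, z forward; pixel columns grow to the right and rows downward; lengths in m; the calibration is good to about 2 mm. A picture is of the moment at which its call begins. There is no depth.
A pose or a line that the arm cannot do raises PlanningError and nothing moves.
- finish_job(): hands the job in; it is judged then, once.
The state is a dict: "time_s": time; "qpos": joint angles; "qvel": joint speeds; "tau": joint torques, N m; "ee_pos": TCP position; "orientation": TCP orientation; "ft_force": force on the tool from outside, world axes, zero at the start; "moment": the same for the moment, N m; "opening": finger opening in m; "gripper_force": force on a finger pad.
Only numpy, scipy, OpenCV 4.12 (cv2) and the standard library are available. Lean on these libraries where they do the work, as an engineer would, in place of code of your own. Each camera call takes 0.05 s, during which the arm holds its last target. There are 200 camera calls.

### The job

The glass shelf of the counter display is loose: the slotted screw of its one uncapped clamp has backed off. Take the stubby flat driver from its block, seat the blade in the slot and, keeping it lightly pressed in, turn the screw clockwise until it bites firmly on the glass, but do not force it or lean on it, for the glass cracks. Then stand the driver back in the hole of its block and let go, leaving the rest of the display as it is.

Things in the scene. Friction and masses are not known exactly. Their poses are not given: they have to be found in the camera images.
- driver: stubby flat screwdriver, 110 g, upright in its block. Origin: middle of the blade's edge (lowest point); z up along the shank, x along the blade's width. Blade 12 mm wide (x), 2 mm thick (y), straight for 12 mm; round shank 8 mm thick to z = 46 mm; black square handle 28 x 28 mm (flats square to x and y) from z = 46 to 108 mm
- block: fixed wooden block 110 x 60 x 58 mm (x, y, z), origin under its centre. The screw's dust cap lies on its top (12 mm high, at x = +40 mm); two bits stick out 10 mm at x = +18 mm
- block_hole (a point): centre of the mouth of the block's round hole (20 mm wide, 52 mm deep), z = 58 mm. The driver hangs in it upright, the underside of its handle on the block's top, its blade edge 46 mm below this point; loose by about 4 mm to each side, any yaw
- riser: fixed stand, origin under its centre, on a black base board 210 x 236 mm (x, y). At x = +-75, y = +-76 mm four aluminium C-clamps (30 mm in x, from y = +-61 to +-101 mm, top at z = 88 mm) hold the glass. Three wear black domed dust caps; the one at x = -75, y = +76 mm (front left from the robot at yaw 0) shows its bare slotted screw
- glass: clear glass shelf 220 x 180 x 10 mm, 1 kg, loose in the clamps on rubber pads; origin under its centre, 60 mm above the counter; its top at z = 70 mm
- slot (a point): centre of the slot's mouth, on top of the screw's head (about 100 mm above the counter), x along the slot, z up; turns and sinks with the screw. Steel head 18 mm across, 8 mm high; the slot runs right across it, 3.4 mm wide, 4.5 mm deep, open at both ends. 3 to 15 N of pressure keeps the blade down; the thread takes it, not the glass
- screw: the slotted screw, axis vertical, 3 mm down per turn, clockwise from above tightens; origin under its nylon foot (24 mm wide). It turns freely at 0.03 N m for 0.1 to 1.7 rad (unknown beforehand) until the foot meets the glass; then the torque rises by about 0.4 N m per rad. Well tight at 0.15 to 0.28 N m; above 0.33 the glass may crack. It stays where it is left
- mouthpiece0: green aluminium mouthpiece, 100 mm high, 36 mm thick, standing on the glass; origin under its foot
- mouthpiece1: another such mouthpiece on the glass
- connector: black push-fit hose connector with blue collars, 52 mm high, 30 mm thick, standing on the counter behind the block; origin under its foot
- dust_cap: black domed dust cap, 25 mm across, 12 mm high, lying on the block; origin under its centre

How it is judged:
On the way, in this order (a step that is already met when the one before it is completed fails the run):
1. the blade is seated in the slot, upright and pressed down (z of driver in the frame of slot below -0.003 m and horizontal distance between driver and slot below 0.004 m and angle between driver's own z axis and vertical below 0.12 rad and contact force between driver and screw above 1 N), for 0.2 s.
2. the screw bites on the glass with the blade still seated in its slot (contact force between screw and glass above 12 N and z of driver in the frame of slot below -0.003 m and horizontal distance between driver and slot below 0.005 m), for 0.2 s.
At the end, for the whole second after the job is handed in: the screw presses on the glass with more than 12 N, and the driver stands upright (within 0.1 rad) and at rest in the block's hole, its blade edge within 7 mm of the hole's axis and more than 42 mm below its mouth (contact force between screw and glass above 12 N and horizontal distance between driver and block_hole below 0.007 m and z of driver in the frame of block_hole below -0.042 m and angle between driver's own z axis and vertical below 0.1 rad and linear speed of driver below 0.02 m/s); the robot touches nothing.
It fails at once if the screw is forced: it presses on the glass with more than 55 N (contact force between screw and glass above 55 N).
It fails at once if the driver is leaned on: more than 30 N between driver and screw while the screw does not yet bite on the glass, more than 80 N at any time (contact force between driver and screw above 80 N or (contact force between driver and screw above 30 N and contact force between screw and glass below 3 N)).
It fails at once if the driver or the robot touches the glass, or the fingers touch the screw (more than 1 N) (contact force between any of driver, the arm, the fingers and glass above 1 N or contact force between the fingers and screw above 1 N).
It fails at once if the glass is shifted by more than 5 mm (distance of glass from where it was at the start of the episode above 0.005 m).
It fails at once if a mouthpiece, the connector or the dust cap is moved by more than 15 mm (distance of any of mouthpiece0, mouthpiece1, connector, dust_cap from where it was at the start of the episode above 0.015 m).
It also fails if it takes over 72 s, if anything falls off the work surface, if the arm or the gripper's body presses on something with over 40 N, if the wrist force passes 120 N, or if a joint passes its speed limit or range.

## Working session

There is one attempt and no reset: what is moved stays moved. The work goes in short steps, each a Python script; the robot and the scene stay as the last script left them, time stands still between calls to the robot, and variables do not carry over. Pictures are saved under pics/ and viewed, at most 12 in all, crops included, and the job is handed in when it is done.

```bash
mkdir -p pics
python3 - <<'E'
from bench import *
import cv2,numpy as np
for n in ("scene","top"):
    c=camera(n); cv2.imwrite(f"pics/{n}0.png",c["pixels"])
    print(n,np.round(c["camera_matrix"],1).tolist(),c["distortion"],c["origin"],np.round(c["attitude"],4).tolist())
o=get_obs();print({k:np.round(v,3).tolist() for k,v in o.items()},grip_point_offset)
E
```

```text
scene [[419.6, 0.0, 259.5], [0.0, 419.6, 191.6], [0.0, 0.0, 1.0]] [0.04371936 0.         0.         0.         0.        ] [ 1.10291206 -0.19434054  0.67018763] [-2.0558, -1.3002, 0.5424]
top [[471.5, 0.0, 256.3], [0.0, 471.5, 187.7], [0.0, 0.0, 1.0]] [-0.16969498  0.          0.          0.          0.        ] [0.5271313  0.04585639 0.95205057] [-2.1423, 2.2067, -0.0572]
{'time_s': 0.1, 'qpos': [-1.363, 0.124, 1.652, 0.0, 1.368, -0.083], 'qvel': [-0.001, -0.002, -0.004, -0.001, -0.002, 0.001], 'tau': [0.0, -42.493, -36.665, -0.0, 0.004, 0.0], 'ee_pos': [0.186, -0.622, 0.23], 'orientation': [-3.107, -0.455, 0.0], 'ft_force': [-0.26, 0.683, 0.504], 'moment': [-0.037, 0.004, -0.034], 'gripper_force': 0.0, 'opening': 0.085} 0.0187
```

View pics/scene0.png

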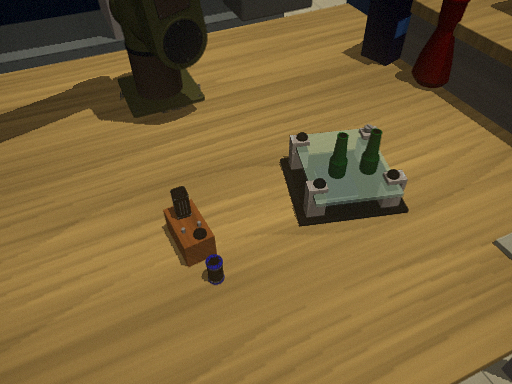

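View pics/top0.png

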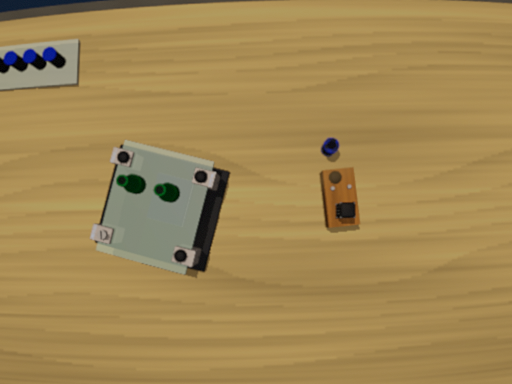

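The scene view shows the driver handle top at about (179,189) and the bare screw at (368,130). The top view shows the driver at (345,211), block corners around (322,170) to (358,228), and the bare screw at (103,235).

```bash
cat > h.py <<'E'
from bench import *
import cv2,numpy as np
from scipy.spatial.transform import Rotation as R
def ray(c,px):
    n=cv2.undistortPoints(np.array([[px]],float),c["camera_matrix"],np.array(c["distortion"],float))[0,0]
    d=R.from_rotvec(c["attitude"]).apply([n[0],n[1],1.]) if np.size(c["attitude"])==3 else np.array(c["attitude"])@[n[0],n[1],1.]
    return np.array(c["origin"]),d/np.linalg.norm(d)
def atz(c,px,z):
    o,d=ray(c,px); return o+d*(z-o[2])/d[2]
def tri(*obs):
    A=np.zeros((3,3));b=np.zeros(3)
    for c,px in obs:
        o,d=ray(c,px);P=np.eye(3)-np.outer(d,d);A+=P;b+=P@o
    p=np.linalg.solve(A,b)
    return p,[float(np.linalg.norm(np.cross(p-ray(c,px)[0],ray(c,px)[1]))) for c,px in obs]
def ori(yaw): # tool down, tool y axis at angle yaw+90 in world-ish: x=(cos,sin)
    return (R.from_euler('z',yaw)*R.from_rotvec([np.pi,0,0])).as_rotvec()
E
python3 - <<'E'
from h import *
s,t=camera("scene"),camera("top")
print("driver top",tri((s,(179,189)),(t,(345,211))),atz(t,(345,211),.12))
print("screw",tri((s,(368,130)),(t,(103,235))),atz(t,(103,235),.1))
for p in [(322,171),(352,169),(358,228),(329,230)]: print("blk",atz(t,p,.058))
for p in [(124,156),(201,177),(181,256)]: print("cap",atz(t,p,.098))
p=atz(t,(345,211),.12)
movep([p[0]-.0,p[1],.30],ori(-1.4))
for i in range(1):
    c=camera("wrist");cv2.imwrite("pics/w1.png",c["pixels"]);print(c["camera_matrix"],c["distortion"],c["origin"],c["attitude"],get_obs()["ee_pos"],get_obs()["time_s"],get_obs()["qpos"])
E
```

```text
driver top (array([ 0.54110625, -0.09602881,  0.12120494]), [0.00237521614316204, 0.0023752161431620086]) [ 0.54185478 -0.09394054  0.12      ]
screw (array([0.50999462, 0.35197409, 0.08840618]), [0.0001832703991761662, 0.00018327039917622685]) [0.51031112 0.34803256 0.1       ]
blk [ 0.62055578 -0.06340386  0.058     ]
blk [ 0.62272457 -0.1212499   0.058     ]
blk [ 0.50986659 -0.12803856  0.058     ]
blk [ 0.50797539 -0.07248503  0.058     ]
cap [0.65622787 0.30689768 0.098     ]
cap [0.61219878 0.16260349 0.098     ]
cap [0.46921398 0.20254841 0.098     ]
[[279.08981359   0.         255.64513787]
 [  0.         279.08981359 196.33837306]
 [  0.           0.           1.        ]] [-0.02062362  0.          0.          0.          0.        ] [ 0.55544987 -0.17701948  0.44271955] [ 0.25990828 -3.05820376 -0.51527961] [ 0.54179635 -0.09444158  0.29988327] 2.6167 [-2.70147181e-01 -1.32067872e-01  1.79112447e+00 -9.24349773e-05
  1.48272479e+00  2.70133038e+00]
```

View pics/w1.png

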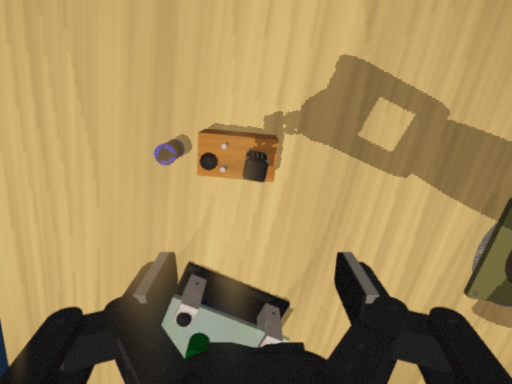

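The wrist view shows the block near (237,155) with the driver handle at (256,165), the dust cap at (208,161) and the connector at (166,153). Next are closer wrist views of the driver and the slot, two each.

```bash
cat >> h.py <<'E'
import pickle
def proj(c,p):
    r=R.from_rotvec(c["attitude"]).inv()
    return cv2.projectPoints(np.array([p],float),r.as_rotvec(),-r.apply(c["origin"]),c["camera_matrix"],np.array(c["distortion"],float))[0][0,0]
def crop(c,p,w,h,k):
    u=np.clip(np.round(proj(c,p)).astype(int)-[w//2,h//2],0,[512-w,384-h]); 
    print("crop origin",u.tolist(),"scale",k)
    return cv2.resize(c["pixels"][u[1]:u[1]+h,u[0]:u[0]+w],None,fx=k,fy=k,interpolation=cv2.INTER_CUBIC)
E
python3 - <<'E'
from h import *
D=np.array([.541,-.095,.12]);S=np.array([.510,.348,.100]);im=[];cs=[]
for p,yaws in ((D,(.9,1.9)),(S,(2.7,1.7))):
    for y in yaws:
        movep([p[0],p[1],.22],ori(y)); sleep(.2)
        c=camera("wrist");cs.append(c);im.append(crop(c,p,130,96,3))
pickle.dump(cs,open("cs.pkl","wb"))
cv2.imwrite("pics/q2.png",np.vstack([np.hstack(im[:2]),np.hstack(im[2:])]));print(get_obs()["time_s"],get_obs()["qpos"])
E
```

```text
crop origin [192, 149] scale 3
crop origin [191, 150] scale 3
crop origin [191, 142] scale 3
crop origin [192, 143] scale 3
9.1167 [5.11834709e-01 6.02733674e-02 1.73751676e+00 5.77702747e-06
 1.34382714e+00 3.82341827e-01]
```

View pics/q2.png

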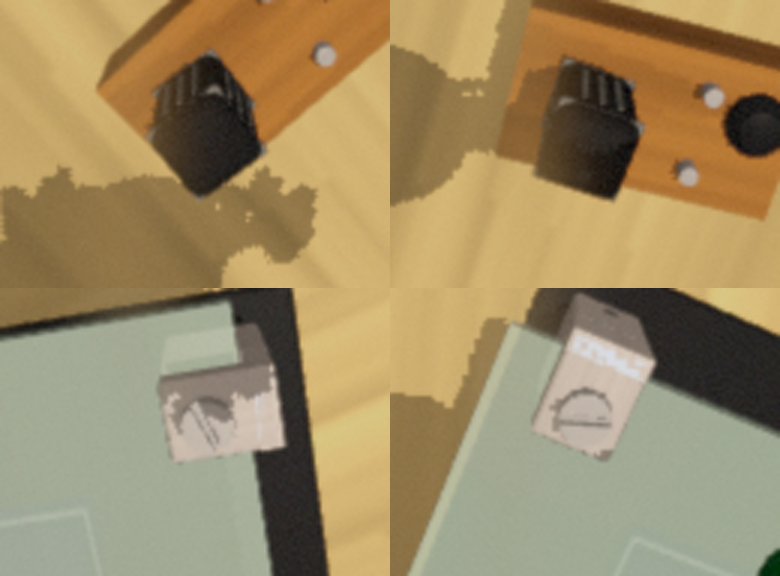

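In the close-ups the handle-top corners are clear: view 1 at crop (150,135), (201,197), (263,153), (213,93), and view 2 at (175,103), (252,128), (224,200), (147,175). Slot ends are at (191,117)–(218,162) in view 3 and (163,135)–(221,136) in view 4.

Run:
```python
from h import *
cs=pickle.load(open("cs.pkl","rb"));off=np.array([[192,149],[191,150],[191,142],[192,143]])
px=lambda i,p:(np.array(p)+.5)/3-.5+off[i]
m=lambda *a:np.mean(a,0)
c1=[(150,135),(201,197),(263,153),(213,93)];c2=[(147,175),(224,200),(252,128),(175,103)]
def w(i,c,z): return np.array([atz(cs[i],px(i,p),z) for p in c])
d,e=tri((cs[0],px(0,m(*c1))),(cs[1],px(1,m(*c2))));print("driver top",d,e)
for i,c in ((0,c1),(1,c2)):
    q=w(i,c,.12);print(q.round(4).tolist(),[round(float(np.degrees(np.arctan2(*(q[(k+1)%4]-q[k])[1::-1]))),1) for k in range(4)],[np.linalg.norm(q[(k+1)%4]-q[k]).round(4) for k in range(4)])
s3=[(191,117),(218,162)];s4=[(163,135),(221,136)]
s,e=tri((cs[2],px(2,m(*s3))),(cs[3],px(3,m(*s4))));print("slot",s,e)
for i,c in ((2,s3),(3,s4)):
    q=w(i,c,.1);v=q[1]-q[0];print(q.mean(0),np.linalg.norm(v),np.degrees(np.arctan2(v[1],v[0])))
for p in [(498,157),(766,218)]: print("blk front edge",atz(cs[1],px(1,(p[0]-390,p[1])),.058))
```

```text
driver top [ 0.54281594 -0.0982584   0.11644691] [1.429943369413591e-05, 1.4299433694172065e-05]
[[0.5318, -0.084, 0.12], [0.5313, -0.1099, 0.12], [0.5554, -0.1102, 0.12], [0.5551, -0.0855, 0.12]] [-91.1, -0.9, 90.6, 176.3] [np.float64(0.0258), np.float64(0.0241), np.float64(0.0247), np.float64(0.0234)]
[[0.5294, -0.1097, 0.12], [0.5549, -0.1099, 0.12], [0.5551, -0.0846, 0.12], [0.5303, -0.0847, 0.12]] [-0.5, 89.7, -179.9, -92.0] [np.float64(0.0255), np.float64(0.0252), np.float64(0.0248), np.float64(0.025)]
slot [0.50856894 0.3516335  0.10185281] [7.935732962200503e-05, 7.935732962186994e-05]
[0.5091309  0.35147544 0.1       ] 0.01788748082450235 4.544512975820096
[0.50868959 0.35099321 0.1       ] 0.01906427412647245 6.376855204458727
blk front edge [ 0.51701579 -0.13170728  0.058     ]
blk front edge [ 0.62554877 -0.12205994  0.058     ]
```

Run:
```python
from h import *
o=ori(3.133);p=[.5428,-.0975]
movep([*p,.20],o); movel([*p,.079],rate=.08,force_limit=15)
print(get_obs()["ee_pos"])
clamp(50); sleep(.3); a=get_obs(); print(a["opening"],a["gripper_force"],a["ee_pos"],a["ft_force"])
movel([*p,.20],rate=.08); sleep(.3)
a=get_obs(); print(a["opening"],a["ft_force"],a["time_s"],a["qpos"])
c=camera("wrist"); t=camera("scene");B=[*p,.133]
im=np.hstack([crop(c,B,130,96,3),crop(t,B,130,96,3)]);cv2.imwrite("pics/g3.png",im)
pickle.dump((c,t),open("g3.pkl","wb"))
```

```text
[ 0.54324858 -0.09760882  0.07964775]
0.02736451186269902 49.562344551086426 [ 0.54298733 -0.09756005  0.07921712] [ 1.01506069 -0.22313363  1.52707761]
0.027298181508522913 [ 0.64399288 -0.07950652 -1.29911564] 15.525 [-2.75068268e-01 -7.19677201e-02  1.90365731e+00 -7.90196800e-06
  1.31020992e+00 -1.83731660e+00]
crop origin [190, 163] scale 3
crop origin [114, 137] scale 3
```

View pics/g3.png

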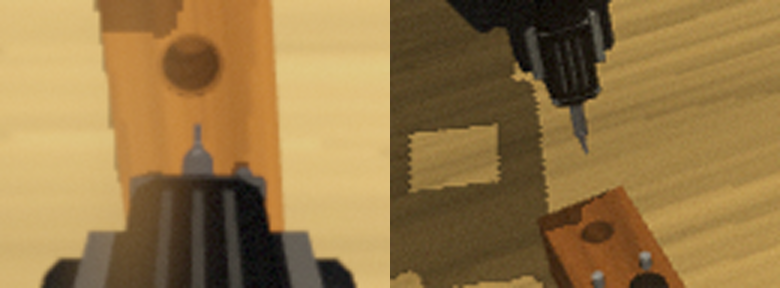

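The left panel is the wrist view. The blade is seen edge-on, with its tip at crop (198,127), so its width runs along world x. The hole mouth is at (191,62). The right panel is the scene view, with the tip at (587-390,152). Next I hover above the slot.

Run:
```python
from h import *
c,t=pickle.load(open("g3.pkl","rb"))
px=lambda p,o:(np.array(p)+.5)/3-.5+o
pt=px((198,127),[190,163]);print("tip",tri((c,pt),(t,px((197,152),[114,137]))),atz(c,pt,.132))
print("hole",atz(c,px((191,62),[190,163]),.058), tri((c,px((191,62),[190,163])),(t,px((208,231),[114,137]))))
S=np.array([.5088,.3513]);yaw=3.133+.096
movel([.5428,-.0975,.30],rate=.15)
movep([*S,.30],ori(yaw)); movel([*S,.187],rate=.1); sleep(.3)
a=get_obs(); print(a["ee_pos"],a["ft_force"],a["moment"],a["time_s"],a["qpos"])
c=camera("wrist");s=camera("scene");B=[*S,.11]
cv2.imwrite("pics/s4.png",np.hstack([crop(c,B,96,96,4),crop(s,B,96,96,4)]))
pickle.dump((c,s),open("s4.pkl","wb"))
```

```text
tip (array([ 0.54017286, -0.0969148 ,  0.12518947]), [0.000100402928419451, 0.00010040292841947859]) [ 0.53760206 -0.09679643  0.132     ]
hole [ 0.54107747 -0.09925438  0.058     ] (array([ 0.54176345, -0.09983751,  0.05538677]), [0.0005606830463838436, 0.0005606830463837929])
[0.50893421 0.35137776 0.18743039] [-0.91856898 -0.50476467  0.06390036] [ 0.02655099 -0.03285788 -0.04259907] 19.675 [ 5.17493867e-01  8.57394062e-02  1.76648660e+00 -1.01653097e-05
  1.28872206e+00 -1.14073528e+00]
crop origin [207, 158] scale 4
crop origin [321, 74] scale 4
```

View pics/s4.png

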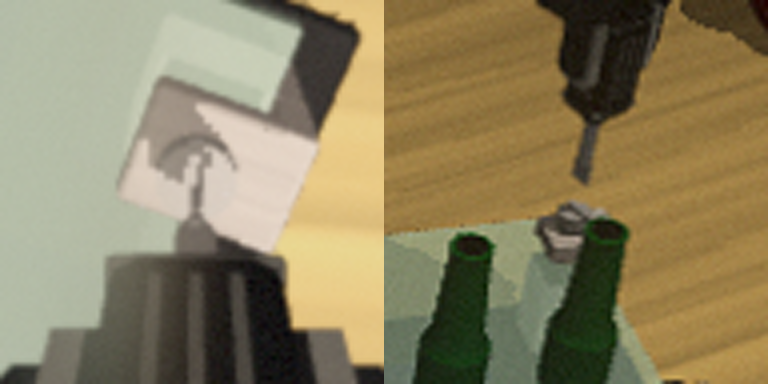

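The wrist view on the left shows the blade in front of the head, with its axis at crop column ~198 and the slot hidden behind it. I'll enlarge it once to judge the lateral error.

Run:
```python
from h import *
c,s=pickle.load(open("s4.pkl","rb"))
a=cv2.resize(c["pixels"][185:225,236:276],None,fx=14,fy=14,interpolation=cv2.INTER_CUBIC)
a=cv2.convertScaleAbs(a,alpha=1.3)
cv2.imwrite("pics/s5.png",a)
T=R.from_rotvec(ori(3.229)); e=np.array([.50893,.35138,.18743])
print("cam in tool",T.inv().apply(np.array(c["origin"])-e))
u=R.from_euler('z',3.229).apply([1,0,0])
for k in (-6,0,6): print("slot",k,proj(c,[.5088,.3513,.1]+u*k*1e-3),"blade",proj(c,e+u*k*1e-3-[0,0,.067]))
```

```text
cam in tool [ 0.08514464  0.0005788  -0.14275027]
slot -6 [254.7304925  208.54883198] blade [254.76029538 217.90520838]
slot 0 [254.71934416 202.19544321] blade [254.7484275  211.09287513]
slot 6 [254.70803605 195.73932775] blade [254.73637336 204.16025709]
```

View pics/s5.png

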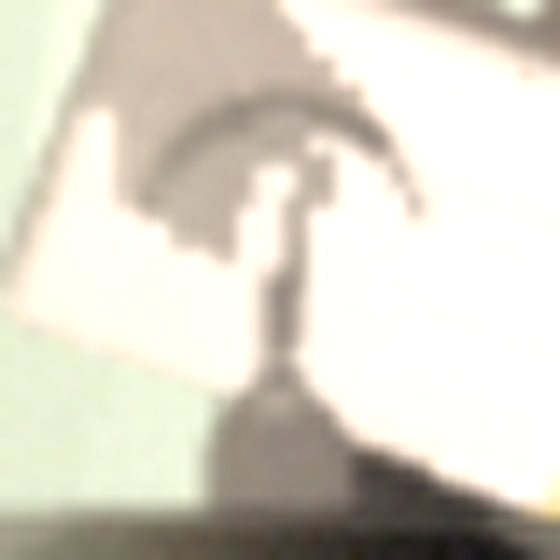

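The head arc is centred at about zoom column 277 and the blade at 282, so the blade is within about 0.3 mm laterally. The head sits about 0.7 mm further toward the camera. I apply that correction and descend under a force limit.

Run:
```python
from h import *
p=[.5082,.3510]
movel([*p,.178],rate=.03); sleep(.3)
a=get_obs();f0=np.array(a["ft_force"]);m0=np.array(a["moment"]);print(a["ee_pos"],f0,m0,a["time_s"])
r=movel([*p,.160],rate=.012,force_limit=5); 
a=get_obs();print(r,a["ee_pos"],a["ft_force"]-f0,a["moment"]-m0,a["time_s"])
sleep(.3);a=get_obs();print(r,a["ee_pos"],a["ft_force"]-f0,a["moment"]-m0,a["time_s"])
c=camera("wrist");s=camera("scene")
pickle.dump((c,s,f0,m0),open("s6.pkl","wb"))
```

```text
[0.50831789 0.35104515 0.1782218 ] [-0.55335057  0.19409697 -1.11217027] [ 0.02600674  0.00081516 -0.05802547] 20.525
True [0.50820506 0.35100167 0.16274826] [ 0.07724111 -0.89353558  5.72923553] [-0.0777056   0.11562867  0.03895874] 21.7083
True [0.50819283 0.35097243 0.16267557] [ 0.87967235 -0.04559002  6.67812627] [-0.0478625   0.05888601  0.11539711] 22.0083
```

It stopped at z = 0.1627, which is about 4.3 mm below where head-top contact would be, so the blade looks seated. I'll turn in small steps, regulating pressure and watching Mz.

```bash
cat >> h.py <<'E'
def avg(n=8,dt=.02):
    F=[];M=[]
    for _ in range(n):
        sleep(dt);a=get_obs();F.append(a["ft_force"]);M.append(a["moment"])
    return np.mean(F,0),np.mean(M,0),np.std(M,0)[2],a
def turn(st,f0,m0,dyaw,steps,stop,Fz=6.):
    for i in range(steps):
        st["yaw"]-=dyaw; st["p"][2]-=dyaw*.003/(2*np.pi)
        movel(st["p"],rotation=ori(st["yaw"]))
        F,M,s,a=avg();F=F-f0
        st["p"][:2]+=np.clip(F[:2]*2e-5,-1e-4,1e-4)
        st["p"][2]+=np.clip((F[2]-Fz)*3e-5,-2e-4,2e-4)
        print(f"{a['time_s']:.2f} yaw {st['yaw']:.3f} F {F.round(1)} Mz {M[2]-m0:.3f} sd {s:.3f} z {a['ee_pos'][2]:.5f} {st['p'][2]:.5f} q6 {a['qpos'][5]:.2f}")
        pickle.dump(st,open("st.pkl","wb"))
        if M[2]-m0>stop or F[2]>14 or F[2]<1.5 or np.hypot(*F[:2])>10: break
E
python3 - <<'E'
from h import *
_,_,f0,m0=pickle.load(open("s6.pkl","rb"))
a=get_obs();F,M,s,_=avg();print(F-f0,M-m0,s)
st=dict(yaw=3.229,p=np.array(a["ee_pos"]))
turn(st,f0,m0[2],.08,8,.11)
E
```

```text
[ 0.01702488 -0.50428291  6.66387109] [-0.08085543  0.10779955  0.0774558 ] 0.031864576885361394
22.62 yaw 3.149 F [0.8 0.4 3.3] Mz 0.090 sd 0.029 z 0.16283 0.16259 q6 -1.06
23.01 yaw 3.069 F [0.8 1.5 3.2] Mz 0.060 sd 0.029 z 0.16282 0.16247 q6 -0.98
23.39 yaw 2.989 F [1.  2.7 4.1] Mz 0.075 sd 0.036 z 0.16278 0.16238 q6 -0.90
23.77 yaw 2.909 F [1.  3.7 4.7] Mz 0.087 sd 0.019 z 0.16270 0.16230 q6 -0.82
24.16 yaw 2.829 F [1.1 5.  5.4] Mz 0.081 sd 0.021 z 0.16263 0.16224 q6 -0.74
24.54 yaw 2.749 F [1.2 5.  5.7] Mz 0.084 sd 0.033 z 0.16258 0.16219 q6 -0.66
24.93 yaw 2.669 F [1.2 5.  5.4] Mz 0.098 sd 0.019 z 0.16256 0.16214 q6 -0.58
25.31 yaw 2.589 F [1.7 5.3 5.6] Mz 0.084 sd 0.035 z 0.16254 0.16209 q6 -0.50
```

```bash
sed -i 's/F\[:2\]\*2e-5,-1e-4,1e-4/F[:2]*6e-5,-3e-4,3e-4/' h.py
python3 - <<'E'
from h import *
_,_,f0,m0=pickle.load(open("s6.pkl","rb"))
st=pickle.load(open("st.pkl","rb"))
turn(st,f0,m0[2],.08,16,.14)
c=camera("wrist");cv2.imwrite("pics/t6.png",cv2.resize(c["pixels"][165:235,221:291],None,fx=7,fy=7,interpolation=cv2.INTER_CUBIC))
E
```

```text
25.69 yaw 2.509 F [1.7 5.3 5.5] Mz 0.055 sd 0.026 z 0.16250 0.16203 q6 -0.42
26.07 yaw 2.429 F [1.6 4.8 5.7] Mz 0.092 sd 0.018 z 0.16247 0.16199 q6 -0.34
26.46 yaw 2.349 F [1.7 4.6 6.3] Mz 0.095 sd 0.030 z 0.16243 0.16196 q6 -0.26
26.84 yaw 2.269 F [1.7 4.5 6.3] Mz 0.088 sd 0.024 z 0.16237 0.16193 q6 -0.18
27.23 yaw 2.189 F [1.9 4.2 6.4] Mz 0.093 sd 0.026 z 0.16232 0.16190 q6 -0.10
27.61 yaw 2.109 F [2.3 4.1 6.2] Mz 0.092 sd 0.023 z 0.16230 0.16187 q6 -0.02
27.99 yaw 2.029 F [2.3 3.4 6.4] Mz 0.106 sd 0.019 z 0.16225 0.16185 q6 0.06
28.38 yaw 1.949 F [2.1 3.3 6.3] Mz 0.096 sd 0.028 z 0.16221 0.16182 q6 0.14
28.76 yaw 1.869 F [1.9 3.1 6.5] Mz 0.069 sd 0.027 z 0.16218 0.16179 q6 0.22
29.14 yaw 1.789 F [2.3 2.9 6.1] Mz 0.100 sd 0.033 z 0.16213 0.16176 q6 0.30
29.52 yaw 1.709 F [2.3 3.  6.5] Mz 0.090 sd 0.024 z 0.16210 0.16174 q6 0.38
29.91 yaw 1.629 F [2.2 2.3 6.4] Mz 0.098 sd 0.014 z 0.16208 0.16171 q6 0.46
30.29 yaw 1.549 F [2.3 1.9 6.8] Mz 0.103 sd 0.036 z 0.16206 0.16170 q6 0.54
30.68 yaw 1.469 F [2.  1.9 6.4] Mz 0.110 sd 0.030 z 0.16206 0.16167 q6 0.62
31.06 yaw 1.389 F [2.3 1.7 6.5] Mz 0.142 sd 0.025 z 0.16203 0.16165 q6 0.70
```

View pics/t6.png

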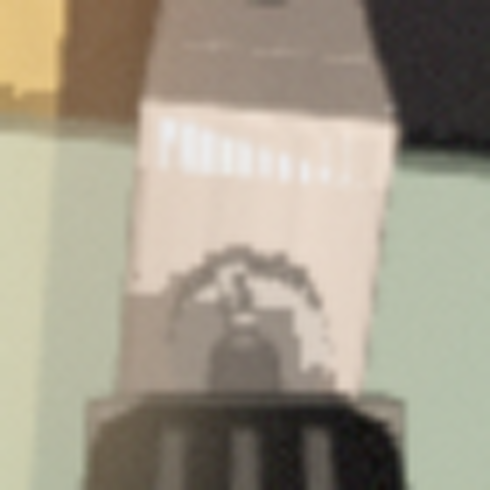

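The slot at (240,290) has turned with the blade and is still aligned with it. Mz has just begun to rise from its ~0.09 baseline, which includes the 0.03 free torque. I continue in fine steps.

Run:
```python
from h import *
_,_,f0,m0=pickle.load(open("s6.pkl","rb"))
st=pickle.load(open("st.pkl","rb"))
turn(st,f0,m0[2],.05,9,.245)
F,M,s,a=avg(20);print(M[2]-m0[2],(F-f0).round(1))
```

```text
31.49 yaw 1.339 F [1.9 1.4 6.8] Mz 0.160 sd 0.020 z 0.16202 0.16165 q6 0.75
31.88 yaw 1.289 F [2.3 1.4 6.9] Mz 0.163 sd 0.018 z 0.16203 0.16165 q6 0.80
32.26 yaw 1.239 F [1.9 1.1 7.2] Mz 0.185 sd 0.040 z 0.16198 0.16166 q6 0.85
32.64 yaw 1.189 F [1.8 1.  7.3] Mz 0.195 sd 0.013 z 0.16197 0.16168 q6 0.90
33.02 yaw 1.139 F [2.1 0.6 7.1] Mz 0.210 sd 0.029 z 0.16199 0.16169 q6 0.95
33.41 yaw 1.089 F [1.7 0.8 6.9] Mz 0.187 sd 0.038 z 0.16195 0.16169 q6 1.00
33.79 yaw 1.039 F [1.7 0.4 7. ] Mz 0.225 sd 0.025 z 0.16196 0.16170 q6 1.05
34.17 yaw 0.989 F [1.7 0.4 7.3] Mz 0.224 sd 0.037 z 0.16193 0.16171 q6 1.10
34.56 yaw 0.939 F [1.9 0.3 7.3] Mz 0.241 sd 0.029 z 0.16197 0.16173 q6 1.15
0.2436731696401962 [1.8 0.3 7.2]
```

Run:
```python
from h import *
_,_,f0,m0=pickle.load(open("s6.pkl","rb"))
st=pickle.load(open("st.pkl","rb"))
turn(st,f0,m0[2],.05,2,.29)
F,M,s,a=avg(20);print("tight",M[2]-m0[2])
for i in range(6):
    st["yaw"]+=.04; movel(st["p"],rotation=ori(st["yaw"]))
    F,M,s,a=avg(6); print(round(st["yaw"],3),M[2]-m0[2],(F-f0).round(1))
    if M[2]-m0[2]<.085: break
p=st["p"]; movel([p[0],p[1],p[2]+.02],rate=.03)
F,M,s,a=avg(10);print("air",M[2]-m0[2],(F-f0).round(1),a["ee_pos"],a["time_s"],a["opening"])
movel([p[0],p[1],.30],rate=.12)
```

```text
35.27 yaw 0.889 F [1.9 0.1 7. ] Mz 0.247 sd 0.032 z 0.16196 0.16173 q6 1.20
35.66 yaw 0.839 F [2.1 0.  7.3] Mz 0.274 sd 0.027 z 0.16193 0.16175 q6 1.25
tight 0.2682195739833525
0.879 0.20889258857047943 [1.3 0.  7.6]
0.919 0.1613043210556969 [1.2 0.2 7.3]
0.959 0.11788557678028139 [ 1.4 -0.3  7.2]
0.999 0.10290264031645929 [1.2 0.4 7.1]
1.039 0.08137469046610941 [ 1.6 -0.   7.1]
air 0.05450051176842618 [ 0.7 -0.4 -0.3] [0.51126082 0.35500334 0.18143991] 38.725 0.02756381177190161
```

The screw is tight at about 0.21 N m net. The commanded xy drifted about 5 mm while complying, so I check blade centring against the slot before putting the driver away.

Run:
```python
from h import *
st=pickle.load(open("st.pkl","rb"));p=st["p"];print(p)
movel([p[0],p[1],.187],rate=.12);sleep(.2)
c=camera("wrist");s=camera("scene");a=get_obs();e=np.array(a["ee_pos"]);B=[.5085,.3512,.11]
pickle.dump((c,s,e),open("s7.pkl","wb"))
cv2.imwrite("pics/s7.png",np.hstack([crop(c,B,60,60,6.5),crop(s,B,60,60,6.5)]))
u=R.from_euler('z',1.039).apply([1,0,0])
for k in (-9,0,9): print(k,"head@S",proj(c,[.5083,.3511,.0992]+u*k*1e-3),"blade side",proj(c,e-[0,0,.067]+u*k*2e-3/3))
print("scene head",proj(s,[.5083,.3511,.0992]),"blade",proj(s,e-[0,0,.067]),a["time_s"])
```

```text
[0.51143808 0.3550656  0.16174926]
crop origin [226, 181] scale 6.5
crop origin [339, 92] scale 6.5
-9 head@S [255.8593651  216.20330558] blade side [256.86659781 217.18525262]
0 head@S [255.85632056 206.88217164] blade side [256.87313038 210.37622817]
9 head@S [255.85319292 197.33692625] blade side [256.87974641 203.44757969]
scene head [368.17773113 125.7885734 ] blade [372.40260632 118.18297126] 41.25
```

View pics/s7.png

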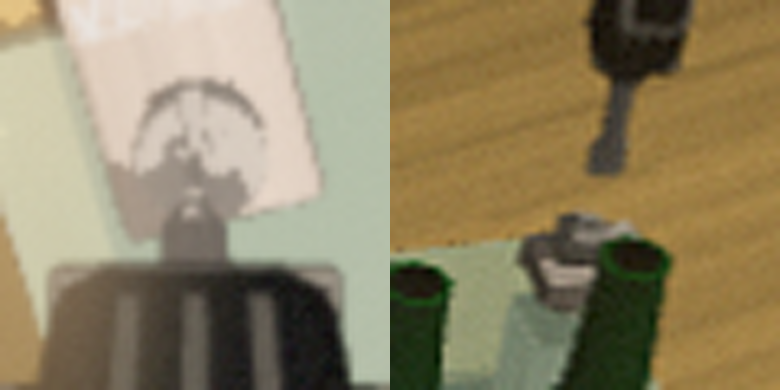

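In this view the head rim is centred at crop (200,~147) directly under the blade tip, and the scene view agrees (head about (210,230), blade (215,165)). The blade was centred within about 1 mm, so I return to the block.

Run:
```python
from h import *
st=pickle.load(open("st.pkl","rb"));p=st["p"]
movel([p[0],p[1],.30],rate=.15)
q=[.5418,-.0988];o=ori(3.133)
movep([*q,.26],o);movel([*q,.145],rate=.1);sleep(.2)
c=camera("wrist");s=camera("scene");a=get_obs();print(a["ee_pos"],a["time_s"])
B=[*q,.065];cv2.imwrite("pics/h8.png",np.hstack([crop(c,B,60,60,6.5),crop(s,B,60,60,6.5)]))
```

```text
[ 0.54198409 -0.09883419  0.14540184] 46.2
crop origin [225, 175] scale 6.5
crop origin [153, 180] scale 6.5
```

View pics/h8.png

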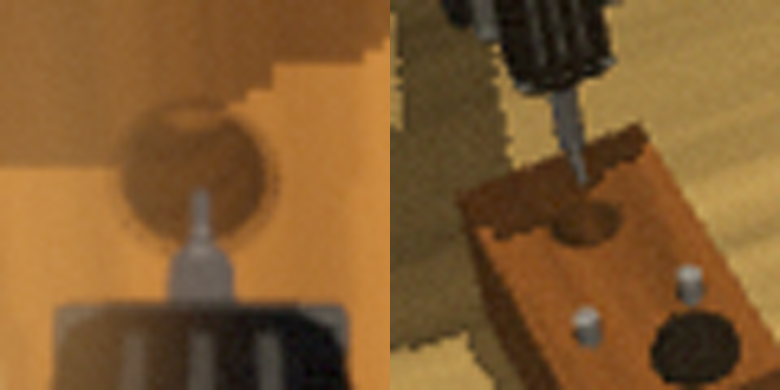

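The blade (column 201) lines up with the hole centre (column 197), and the scene view shows the tip (583,185) right over the mouth (587,220). Now I insert it.

Run:
```python
from h import *
q=[.5418,-.0988]
r=movel([*q,.077],rate=.04,force_limit=6);a=get_obs();print(r,a["ee_pos"],a["ft_force"],a["time_s"])
if a["ee_pos"][2]<.083:
    gripper_open();sleep(.5);movel([*q,.22],rate=.1);sleep(.3)
    c=camera("wrist");s=camera("scene");B=[*q,.1]
    cv2.imwrite("pics/e9.png",np.hstack([crop(c,B,90,90,4.4),crop(s,B,90,90,4.4)]))
    a=get_obs();print(a["opening"],a["time_s"],a["ee_pos"])
```

```text
True [ 0.54175283 -0.09880409  0.0792113 ] [0.25653363 0.49251887 4.68039041] 47.7083
crop origin [210, 147] scale 4.4
crop origin [136, 153] scale 4.4
0.08592812779890294 50.7833 [ 0.5417726  -0.09878935  0.21989471]
```

View pics/e9.png

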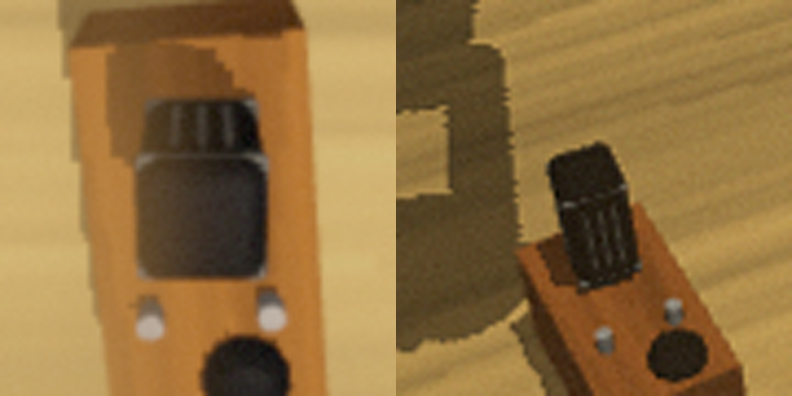

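The driver stands upright in its block with the handle flush on the top (wrist crop (200,215)), and the gripper is clear of it.

```bash
python3 -c "
from bench import *
print(finish_job())"
```

```text
the job is handed in; nothing more can be done
None
```

I tightened the screw to about 0.21 N m (wrist reading), stood the driver back upright in its block with the gripper clear, and handed the job in at about 51 s; no verdict came back.

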